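# Bed the stopper of a round flask on the spring cradle

### The arm

A 6-joint arm with a two-finger parallel gripper is mounted at the origin on the work surface. World frame = base frame: x ahead of the robot, y to its left, z up, the work surface at z = 0. Lengths are in mm, angles in degrees, forces in N, time in s.
With the tool pointing down it reaches from about 350 to 975 mm from the base axis. Payload 4.9 kg.
Tool frame: the origin (TCP) lies on the centre line of the jaws, within the pads' length; the fingertips stand 17 mm ahead of it and the grasp point (between the pads) lies 2 mm behind it; z points along the fingers, y is the line along which they close (so a half turn about z gives the same grasp; the last joint's range is limited). The gripper opens to 85 mm and grips with 20 to 120 N. Pads are 22 mm wide; open, the fingers measure 114 mm over their backs; the gripper's body (76 mm by 85 mm) begins 54 mm behind the grasp point. The pads swing forward as they close: fully open they stand 13 mm farther back than shut.
Start: joints at [58.785, 3.019, 92.412, -0, 84.569, -6.818], TCP at [258.144, 569.178, 213.204] pointing down, gripper open.
Joint ranges: [-172.51, 172.51], [-57.92, 126.97], [3.15, 148.05], [-58.71, 238.71], [5.1, 150.11], [-179.66, 179.66]. Speed limits (degrees/s): [147.25, 147.25, 180, 180, 180, 180].

### API

Orientations are given as [roll, pitch, yaw] about the fixed x, y, z axes, in that order (R = Rz(yaw) Ry(pitch) Rx(roll)).
In Python, from workcell import telemetry, imaging, ticket, finder gives the robot as it stands.
- The arm moves only by the tool carry_out, never from a script. Its argument "plan" is text: rows parted by semicolons, each of 7 numbers parted by spaces: the turn, a rotation vector about the world's x, y, z in rad, then the shift along the world's x, y, z in m, then the opening in per cent of the stroke, from 0 (shut) to 100 (fully open). In form: rx ry rz dx dy dz gripper; .... A call has 1 to 12 rows; each row shifts and turns the commanded pose from where the row before left it; what a row does not reach is not made up. A row lasts 1/12 s, in which the tool goes at most 41.7 mm and 7.16 degrees, less where a joint would pass 70% of its speed; a pose out of reach is approached as far as the arm can. A call is refused whole if a number of a shift passes 0.0417 or a number of a turn 0.125, either way. A call with a gripper value outside its range is refused whole. The fingers move at their own pace and stop on an object; "force" is the grip in N (left out, the last holds). Time passes only in rows, so rows that do not move let the fingers close. It gives the time, the measured TCP pose, the force, the opening and the grip force at its end, in the units of the state.
- telemetry.get_state(): the state, without advancing time (a new reading comes with each control period).
- imaging.get_image(name): name is "scene" or "side" or "wrist"; returns the picture (420x560x3 uint8, red, green, blue); there is no depth.
- imaging.calibration(name): a dict with "fx", "fy", "cx", "cy" (pixels), "world_from_camera" (4x4, takes a point from camera to world coordinates). Camera axes: x right, y up, looking along -z (the intrinsics and any distortion apply to the point x, -y, -z); pixel columns grow to the right and rows downward; lengths in mm; the calibration is good to about 2 mm. A picture is of the moment at which its call begins: read the wrist's pose just before it. calibration takes no time and is no camera call; for the wrist camera it gives the pose at the moment of the call.
- ticket.finish_job(): hands the job in; it is judged then, once.
Trained networks look in the newest picture that a camera, given by its name, has taken for a name from the list of things; names that differ only in an ending like _2 or _b are one class to them, and where a whole thing is asked for, a point or a joint stands for the part that bears it (a point fixed in the world has none). Each returns a list of dicts, best first, with "conf" (0 to 1); they miss things now and then, are a little off and sometimes report something else, mostly with a low value. They report only what shows in the picture. A call takes as long as a camera call. They do not tell look-alikes from the thing itself.
- finder.silhouettes(camera, label): "pixels" (420x560 bool, what is visible of it) and "box" ([left, top, right, bottom] in pixels, round what is visible of it).
The state is a dict: "time": time; "joints": joint angles; "joint_velocities": joint speeds; "effort": joint torques, N m; "position": TCP position; "ee_rot": TCP orientation; "force": force on the tool from outside, world axes, zero at the start; "ft_torque": the same for the moment, N m; "gripper_width": opening from 0.0 (shut) to 1.0 (fully open); "gripper_force": force on a finger pad.
Only numpy, scipy, OpenCV 4.12 (cv2) and the standard library are available. Lean on these libraries where they do the work, as an engineer would, in place of code of your own. Each camera call takes 0.05 s, during which the arm holds its last target. There are 200 camera calls.

### The job

Unlock the spring cradle by drawing the locking pin right out of its bore and laying it in the open notches beside it, knob on the same side as before, and let go of the pin. Then set the round-bottomed amber flask upright into the cradle's ring, press it down until the ring is all the way down on its stop, and keep it pressed there: the program finishes with the gripper still holding the flask down against the spring. Keep the flask upright on the way and leave the bottles, the jar and the small carton where they are.

Things in the scene. Friction and masses are not known exactly. Their poses are not given: they have to be found in the camera images.
- cradle: (All sizes mm.) Spring cradle fixed to the table; grey base plate 175x124x12. Origin on the table under the ring's axis, z up. Two upright cheek plates 8 thick at local y=+40 and -40, spanning local x 7..105, top z=82. Each has a round bore (13 dia, centre x=27, z=65) and beside it a notch open upward, 16 wide (centre x=85, floor z=58). The ring stands at local x=0, y=0.
- bore (a point): Point on the axis of the pin as it lies in the bores at the start, midway between the cheeks: local (27, 0, 63.5). The bore axis runs along the cradle's y.
- notch (a point): Where the pin's axis lies when parked, midway between the cheeks: local (85, 0, 63). The notches run along the cradle's y and are open upward.
- ring (a point): Centre of the top face of the steel ring in which the flask sits: ring 74 outer, 50 inner diameter, 12 thick, top face 104 above the table when up; goes down with the ring.
- carriage (a joint): How far the sprung ring is pressed down: 0 = up, 0.020 m = on its bottom stop. Spring 500 N/m with 6 N preload: 5 N starts it, 15 N in all (flask's weight included) reaches the stop; the flask alone hardly sinks it. It springs back when let go. The pin in the bores lies under the ring's carriage plate and lets it sink only 1 to 2 mm.
- pin: Locking pin, 0.09 kg: steel shaft 10 dia x 123 and a black round knob 22 dia x 34 on one axis. Origin at the knob's centre; shaft along the pin's -y, from 17 to 140. At the start level in both bores, its y along the cradle's y, knob at local y = +73 to +83. Drawn along the cradle's +y, it clears both cheeks after 110. Parked: knob again on the +y side, shaft lying in both notches.
- pin_tip (a point): Free end of the pin's shaft, on its axis, 140 from the pin's origin.
- flask: Round-bottomed amber flask, 0.22 to 0.35 kg: ball 68 dia, neck 25 dia, fast black stopper 32 dia from 90 to 114 above the origin (take it there). Origin at the ball's lowest point, z along the neck. Starts upright in the cork ring, origin 10 above the table. Seated in the cradle, its origin is 11 below point ring. Only ball-shaped thing; may swap places with the amber jar.
- cork_ring: Cork ring on which the flask stands at the start, 90 outer, 48 inner diameter, 20 high; fixed to the table; origin at the centre of its underside.
- amber_jar: straight-sided squat amber jar with a black lid, 66 dia x 85 tall; bystander, origin at the centre of its underside
- bottle0: capped round matt-black bottle, 32 dia x 75 tall, with a paper label, standing; bystander, origin at the centre of its underside
- bottle1: capped round matt-black bottle, 32 dia x 75 tall, with a paper label, standing; bystander, origin at the centre of its underside
- bottle2: capped round matt-black bottle, 32 dia x 75 tall, with a paper label, standing; bystander, origin at the centre of its underside
- bottle3: capped round matt-black bottle, 32 dia x 75 tall, with a paper label, standing; bystander, origin at the centre of its underside
- bottle4: capped round matt-black bottle, 32 dia x 75 tall, with a paper label, standing; bystander, origin at the centre of its underside
- carton: closed brown card carton, 50 x 50 x 90 tall; bystander, origin at the centre of its underside
Things that resemble listed ones, but are neither listed nor needed, are in the scene too. Leave any pink or yellow look-alike of the flask alone.

How it is judged (in metres and radians):
On the way, in this order (a step that is already met when the one before it is completed fails the run):
1. the pin lies in both notches and is let go (x of pin in the frame of cradle between 0.078 and 0.092 m and z of pin in the frame of cradle between 0.057 and 0.069 m and z of pin_tip in the frame of cradle between 0.056 and 0.07 m and y of pin in the frame of cradle between 0.05 and 0.104 m and angle between the y axis of pin and the y axis of cradle, either way round below 0.12 rad and contact force between the fingers and pin below 0.3 N and linear speed of pin below 0.03 m/s), for 0.2 s.
2. the flask sits upright in the ring (horizontal distance between flask and ring below 0.006 m and z of flask in the frame of ring between -0.016 and -0.006 m and angle between flask's own z axis and vertical below 0.2 rad and contact force between flask and cradle above 1 N), for 0.1 s.
At the end, for the whole second after the job is handed in: Pin let go in both notches (7 mm sideways, 6 mm in height, 0.12 rad; knob centre 50 to 104 mm out on +y). Flask in the ring (6 mm, upright to 0.2 rad), held still by the fingers (over 5 N), ring at least 17 of 20 mm down, over 8 N flask on ring; robot not touching the cradle (all of step 1 and all of step 2 and value of joint carriage above 0.017 m and contact force between flask and cradle above 8 N and contact force between the fingers and flask above 5 N and contact force between each of the arm, the fingers and cradle below 1 N and linear speed of flask below 0.02 m/s); the arm keeps its last pose, push and grip.
It fails at once if a bystander is shifted more than 30 mm (distance of any of amber_jar, bottle0, bottle1, bottle2, bottle3, bottle4, carton from where it was at the start of the episode above 0.03 m).
It fails at once if the flask is tipped more than 0.6 rad (angle between flask's own z axis and vertical above 0.6 rad).
It also fails if it takes over 64 s, if anything falls off the work surface, if the arm or the gripper's body presses on something with over 40 N, if the wrist force passes 120 N, or if a joint passes its speed limit or range.

## Working session

There is one attempt and no reset: what is moved stays moved. The work goes in short steps, Python scripts to look and compute and a tool call to move; the robot and the scene stay as the last step left them, time stands still between calls to the robot, and variables do not carry over. Pictures are saved under pics/ and viewed, at most 12 in all, crops included, and the job is handed in when it is done.

Besides the shell and the picture viewer there is one more tool, called after "Request:" as a command line: name --argument value ..., lists and objects as JSON in quotes. carry_out: Moves the arm, as the interface text tells. Its arguments: {"type":"object","properties":{"plan":{"type":"string"},"force":{"type":"number"}},"required":["plan"]}

```bash
mkdir -p pics; cat > h.py <<'E'
import numpy as np, cv2
from workcell import telemetry, imaging, ticket, finder
def shot(n,f):
    im=imaging.get_image(n); cv2.imwrite('pics/'+f+'.png',im[:,:,::-1]); return im
def ray(n,u,v,c=None):
    c=c or imaging.calibration(n); T=np.array(c['world_from_camera'])
    d=T[:3,:3]@np.array([(u-c['cx'])/c['fx'],-(v-c['cy'])/c['fy'],-1]); return T[:3,3],d
def atz(n,u,v,z,c=None):
    o,d=ray(n,u,v,c); return o+d*(z-o[2])/d[2]
def proj(n,p,c=None):
    c=c or imaging.calibration(n); T=np.linalg.inv(np.array(c['world_from_camera'])); q=T[:3,:3]@np.array(p,float)+T[:3,3]
    return np.array([c['cx']+c['fx']*q[0]/-q[2], c['cy']-c['fy']*q[1]/-q[2]])
E
python3 - <<'E'
from h import *
a=shot('scene','a_scene'); b=shot('side','a_side')
print(imaging.calibration('scene')); print(imaging.calibration('side'))
for c in('scene','side'):
    for l in('cradle','pin','flask','amber_jar'):
        print(c,l,[(round(r['conf'],2),[int(x) for x in r['box']]) for r in finder.silhouettes(c,l)[:4]])
print(telemetry.get_state())
E
```

```text
{'fx': 432.8705909903227, 'fy': 432.8705909903227, 'cx': 275.5518275078745, 'cy': 207.9750701369137, 'world_from_camera': array([[-6.02254085e-01, -4.74092204e-01,  6.42282336e-01,
         1.30017064e+03],
       [ 7.98017560e-01, -3.79102827e-01,  4.68453861e-01,
         4.93616654e+02],
       [ 2.14007258e-02,  7.94680834e-01,  6.06650130e-01,
         7.40372720e+02],
       [ 0.00000000e+00,  0.00000000e+00,  0.00000000e+00,
         1.00000000e+00]])}
{'fx': 464.5107573993633, 'fy': 464.5107573993633, 'cx': 280.79915226294264, 'cy': 211.89455504017155, 'world_from_camera': array([[-9.96947695e-01,  3.66782946e-02, -6.89202171e-02,
         4.94205531e+02],
       [-7.47142650e-02, -7.04337829e-01,  7.05922093e-01,
         9.36767693e+02],
       [-2.26510976e-02,  7.08916726e-01,  7.04928367e-01,
         1.03457785e+03],
       [ 0.00000000e+00,  0.00000000e+00,  0.00000000e+00,
         1.00000000e+00]])}
scene cradle [(0.79, [217, 153, 272, 219])]
scene pin [(0.74, [241, 177, 282, 188])]
scene flask [(0.93, [429, 274, 461, 327]), (0.83, [364, 247, 396, 291]), (0.71, [405,
[... 351 characters left out ...]
206])]
{'time': 0.5, 'joints': array([ 5.87847301e+01,  3.02260571e+00,  9.24161009e+01, -1.35331564e-03,
        8.45672863e+01, -6.81777695e+00]), 'joint_velocities': array([-0.05366949,  0.05485491, -0.09964102,  0.06153793,  0.03011608,
       -0.02971209]), 'effort': array([-1.03123646e-03, -3.93221927e+01, -3.70026898e+01, -2.47427315e-04,
        1.42565161e-03, -9.86587281e-06]), 'position': array([258.14443541, 569.15013961, 213.1307823 ]), 'ee_rot': array([-1.79993890e+02,  6.26268767e-04,  1.55602635e+02]), 'force': array([-0.60122001, -0.90161135, -0.27719005]), 'ft_torque': array([ 0.023329  , -0.01337672, -0.01423084]), 'gripper_force': 0.0, 'gripper_width': 0.9998851379524791}
```

```bash
python3 - <<'E'
import cv2,numpy as np
a=cv2.imread('pics/a_scene.png')[130:340,190:470]; b=cv2.imread('pics/a_side.png')[150:390,190:400]
cv2.imwrite('pics/a2.png',cv2.resize(a,(800,600),interpolation=cv2.INTER_CUBIC));cv2.imwrite('pics/b2.png',cv2.resize(b,(525,600),interpolation=cv2.INTER_CUBIC))
E
```

```text
(no output)
```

View pics/a2.png

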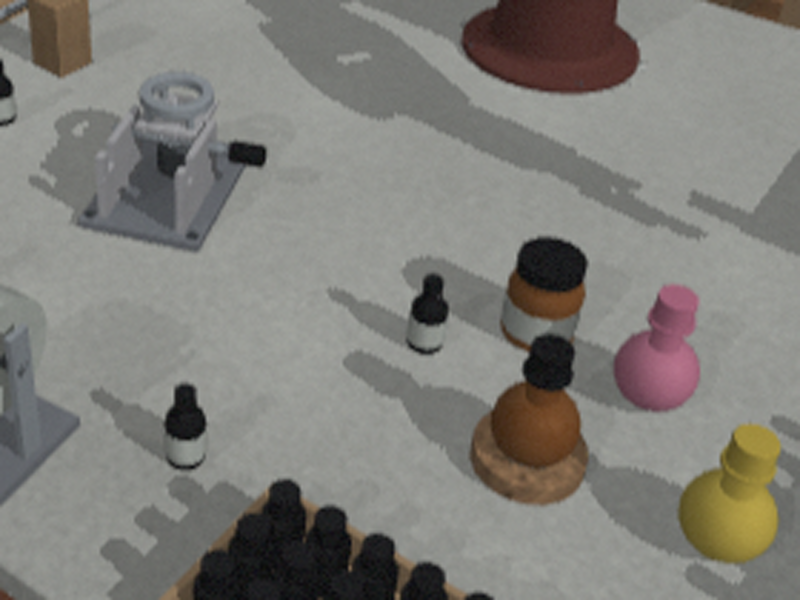

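View pics/b2.png

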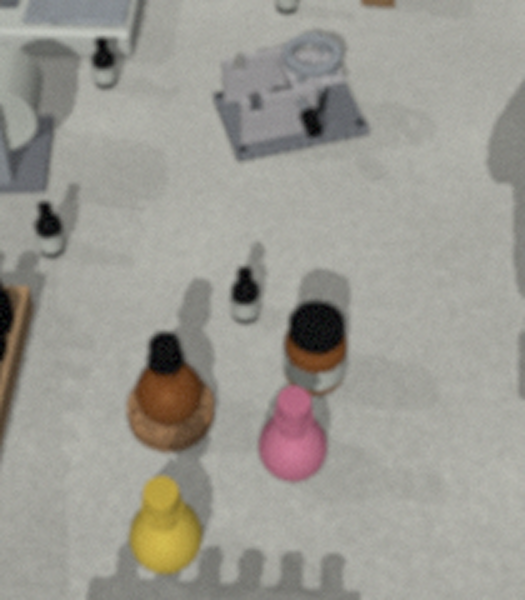

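The amber flask stands in the cork ring (scene ~(377,280), side ~(257,310)); the cradle has its ring at scene (252,164), side (315,173), and the pin's black knob is at scene (277,184), side (315,199). Next: coarse positions.

```bash
python3 - <<'E'
from h import *
def tri(a,b):
    A=np.zeros((3,3));B=np.zeros(3)
    for n,p in(('scene',a),('side',b)):
        o,d=ray(n,*p);d/=np.linalg.norm(d);P=np.eye(3)-np.outer(d,d);A+=P;B+=P@o
    return np.linalg.solve(A,B).round(1)
S=lambda x,y:(190+x/800*280,130+y/600*210)
D=lambda x,y:(190+x/2.5,150+y/2.5)
print('ring',tri(S(177,97),D(313,57)),'knob',tri(S(247,154),D(312,122)),'stopper',tri(S(548,362),D(165,354)))
for n,x,y in(('sc',S,None),): pass
for nm,s,d in(('b',S(427,318),D(245,297)),('jar',S(545,290),D(316,345)),('pink',S(660,350),D(293,435)),('yel',S(735,495),D(165,525)),('b2',S(185,430),D(50,232)),('carton',S(60,30),D(378,0))): print(nm,tri(s,d))
# base plate corners at z=12: side right(367,128) bottom(240,158) left(215,97)
for x,y in((367,128),(240,158),(215,97)): print(atz('side',*D(x,y),12).round(1))
for x,y in((80,218),(196,245),(245,165)): print(atz('scene',*S(x,y),12).round(1))
c=imaging.calibration('wrist');print(c['fx'],np.array(c['world_from_camera']).round(3),c.keys())
print(telemetry.get_state()['position'])
E
```

```text
ring [ 491.6 -183.7   93.1] knob [490.1 -97.3  61.6] stopper [624.4 283.  106.5]
b [556.4 149.2  29.1]
jar [478.  220.   45.6]
pink [497.8 331.6  53.1]
yel [610.6 433.   54. ]
b2 [787.5  67.7  29.4]
carton [ 401.3 -422.7   28.1]
[ 419.6 -144.7   12. ]
[577.6 -82.3  12. ]
[ 618.  -193.8   12. ]
[ 622.7 -198.2   12. ]
[585.4 -83.8  12. ]
[ 450.  -127.7   12. ]
291.25082273833317 [[ 4.12000e-01 -8.79000e-01 -2.41000e-01  1.98380e+02]
 [ 9.11000e-01  3.98000e-01  1.09000e-01  5.96407e+02]
 [ 0.00000e+00 -2.64000e-01  9.64000e-01  3.74581e+02]
 [ 0.00000e+00  0.00000e+00  0.00000e+00  1.00000e+00]] dict_keys(['fx', 'fy', 'cx', 'cy', 'world_from_camera'])
[258.14443541 569.15013961 213.1307823 ]
```

Request:
carry_out --plan "0 0 -0.039 0.0124 -0.0355 0.001 100; 0 0 -0.039 0.0124 -0.0355 0.001 100; 0 0 -0.039 0.0124 -0.0355 0.001 100; 0 0 -0.039 0.0124 -0.0355 0.001 100; 0 0 -0.039 0.0124 -0.0355 0.001 100; 0 0 -0.039 0.0124 -0.0355 0.001 100; 0 0 -0.039 0.0124 -0.0355 0.001 100; 0 0 -0.039 0.0124 -0.0355 0.001 100; 0 0 -0.039 0.0124 -0.0355 0.001 100; 0 0 -0.039 0.0124 -0.0355 0.001 100" --force 60

```text
time: 1.33
position: [382.4, 212.5, 223.6]
ee_rot: [179.9, 0.0, 133.2]
force: [0.9, 0.5, 0.1]
gripper_width: 1.0
gripper_force: 0.0
```

Request:
carry_out --plan "0 0 -0.039 0.0124 -0.0355 0.001 100; 0 0 -0.039 0.0124 -0.0355 0.001 100; 0 0 -0.039 0.0124 -0.0355 0.001 100; 0 0 -0.039 0.0124 -0.0355 0.001 100; 0 0 -0.039 0.0124 -0.0355 0.001 100; 0 0 -0.039 0.0124 -0.0355 0.001 100; 0 0 -0.039 0.0124 -0.0355 0.001 100; 0 0 -0.039 0.0124 -0.0355 0.001 100; 0 0 -0.039 0.0124 -0.0355 0.001 100; 0 0 -0.039 0.0124 -0.0355 0.001 100; 0 0 0 0 0 0 100; 0 0 0 0 0 0 100"

```text
time: 2.33
position: [506.3, -142.5, 233.1]
ee_rot: [-180.0, -0.0, 110.7]
force: [-0.4, 1.4, -0.6]
gripper_width: 0.998
gripper_force: 0.0
```

```bash
python3 - <<'E'
from h import *
import pickle
s=telemetry.get_state();c=imaging.calibration('wrist')
a=shot('wrist','w1'); pickle.dump((s,c),open('w1.pkl','wb'))
print(s['position'],s['ee_rot'],s['time'])
r=finder.silhouettes('wrist','pin')
for l in('pin','cradle'): print(l,[(round(r['conf'],2),[int(x) for x in r['box']]) for r in finder.silhouettes('wrist',l)[:3]])
cv2.imwrite('pics/w1b.png',cv2.resize(cv2.imread('pics/w1.png'),(800,600),interpolation=cv2.INTER_CUBIC))
E
```

```text
[ 506.26833695 -142.49365734  233.05717964] [-1.79976056e+02 -3.52456037e-02  1.10739971e+02] 2.3333
pin [(0.66, [272, 133, 296, 271])]
cradle [(0.86, [216, 162, 352, 263])]
```

View pics/w1b.png

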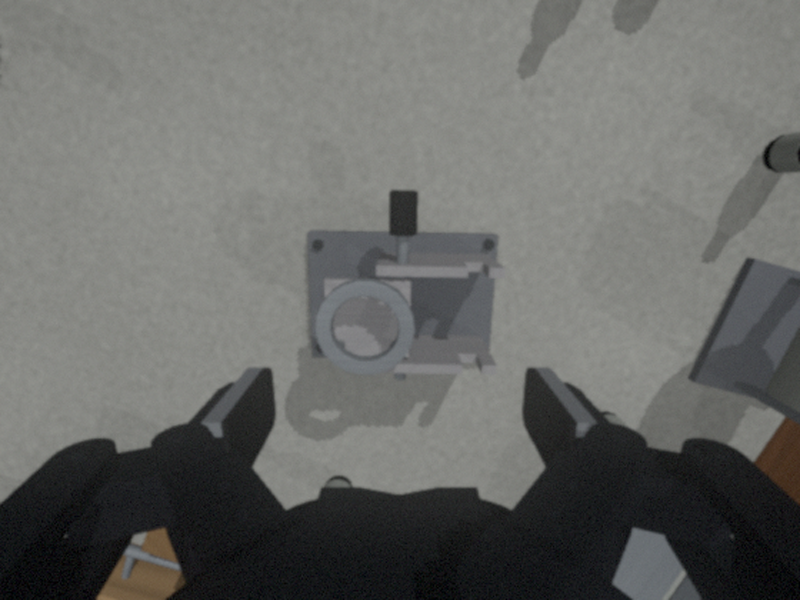

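The wrist view shows the cradle nearly axis-aligned: ring centre ~(366,327), knob x 390–417, y 190–236 (800×600 view), base back corners ~(309,231) and (497,233). Measuring with subpixel fits.

```bash
python3 - <<'E'
from h import *
import pickle
s,c=pickle.load(open('w1.pkl','rb'));im=cv2.imread('pics/w1.png');g=cv2.cvtColor(im,cv2.COLOR_BGR2GRAY)
# knob
m=np.zeros(g.shape,np.uint8);m[125:172,262:305]=(g[125:172,262:305]<45)
n,l,st,ce=cv2.connectedComponentsWithStats(m);k=1+st[1:,4].argmax();ys,xs=np.where(l==k);print(st[k],ce[k])
rect=cv2.minAreaRect(np.c_[xs,ys].astype(np.float32));print(rect)
P=lambda u,v,z:atz('wrist',u,v,z,c)
x0,y0,w,h=st[k][:4]
kn=P(x0+w/2-.5,y0+h/2-.5,66);print('knob',kn, 'w mm',np.linalg.norm(P(x0,150,66)-P(x0+w,150,66)),'len',np.linalg.norm(P(280,y0,74)-P(280,y0+h,74)))
# ring: blueish grey
cir=cv2.HoughCircles(cv2.GaussianBlur(g,(3,3),0)[180:280,200:310],cv2.HOUGH_GRADIENT_ALT,1,10,param1=120,param2=.6,minRadius=18,maxRadius=45)
if cir is not None:
  for a in cir[0]:
    u,v=a[0]+200,a[1]+180;q=P(u,v,104);print('circ',u,v,a[2],a[2]*(c['world_from_camera'][2][3]-104)/c['fx'],q)
for u,v in((309,231),(497,233),(311,357)): print('corner',P(u*.7,v*.7,12).round(1))
for z,pts in((82,((376,272),(466,272),(394,369),(463,370))),):
  for u,v in pts: print('cheek',P(u*.7,v*.7,z).round(1))
E
```

```text
[274 149   6  11  20] [276.1 154.7]
((276.0411682128906, 154.43527221679688), (10.195732116699219, 4.23014497756958), 77.47119140625)
knob [ 489.35303231 -102.62445291   66.        ] w mm 6.627970075331871 len 11.704764261694239
circ 256.0 229.0 36.119637 36.02564478288419 [ 495.8996941  -180.15014134  104.        ]
circ 256.0 229.0 22.940756 22.88105862514482 [ 495.8996941  -180.15014134  104.        ]
corner [ 420.6 -143.2   12. ]
corner [581.2 -84.2  12. ]
corner [ 459.6 -260.2   12. ]
cheek [ 489.3 -143.2   82. ]
cheek [ 553.5 -118.8   82. ]
cheek [ 530.4 -213.3   82. ]
cheek [ 583.2 -194.2   82. ]
```

```bash
python3 - <<'E'
from h import *
import pickle
s,c=pickle.load(open('w1.pkl','rb'));im=cv2.imread('pics/w1.png');g=cv2.cvtColor(im,cv2.COLOR_BGR2GRAY)
print(g[148,262:302]);print(g[125:175,282])
a=np.radians(20.5);X=np.array([np.cos(a),np.sin(a)]);Y=np.array([-X[1],X[0]])
R=np.array([495.9,-180.15])
for u,v,z in((282.5,133,63.5),(282.5,149,68),(282.5,164.5,63.5),(282,175,68.5)):
  q=atz('wrist',u,v,z,c);d=q[:2]-R;print(q.round(1),'local',(d@X).round(1),(d@Y).round(1))
print('bore',R+27*X,'knob78',R+27*X+78*Y,'notch knob78',R+85*X+78*Y,X,Y)
E
```

```text
[130 129 127 130 132 130 128 129 125 123  93  66  38  45  51  50  45  47
  50  44  52  45  44  46  45  47  41  46  48  72 113 132 135 135 138 137
 138 140 138 140]
[135 136 138 137 138 139 136 126  92  59  54  48  46  51  53  47  48  48
  46  48  46  43  44  52  47  51  47  46  47  47  50  45  44  46  45  42
  46  41  47  59  73  88  93  93  98 107 110 117 116 117]
[487.6 -79.3  63.5] local 27.5 97.4
[493.6 -95.1  68. ] local 27.6 80.5
[ 499.8 -111.3   63.5] local 27.8 63.1
[ 503.2 -121.9   68.5] local 27.3 52.0
bore [ 521.19014911 -170.69440071] knob78 [493.87397337 -97.63396994] notch knob78 [548.20096035 -77.32194183] [0.93667219 0.35020738] [-0.35020738  0.93667219]
```

Request:
carry_out --plan "0 0 0 -0.0067 0.0232 0 100; 0 0 0 -0.0066 0.0232 0 100; 0 0 0 0 0 -0.034 70; 0 0 0 0 0 -0.034 70; 0 0 0 0 0 -0.034 70; 0 0 0 0 0 -0.034 70; 0 0 0 0 0 -0.018 70; 0 0 0 0 0 -0.017 70; 0 0 0 0 0 0 70; 0 0 0 0 0 0 70"

```text
time: 3.37
position: [492.1, -93.3, 61.7]
ee_rot: [-179.9, -0.1, 111.0]
force: [0.5, -0.2, -0.6]
gripper_width: 0.701
gripper_force: 0.0
```

Request:
carry_out --plan "0 0 0 0 0 0 0; 0 0 0 0 0 0 0; 0 0 0 0 0 0 0; 0 0 0 0 0 0 0; 0 0 0 0 0 0 0; 0 0 0 0 0 0 0" --force 60

```text
time: 3.87
position: [493.1, -94.6, 62.7]
ee_rot: [180.0, 0.0, 110.9]
force: [-0.6, -0.4, -0.5]
gripper_width: -0.004
gripper_force: 0.0
```

```bash
python3 - <<'E'
from h import *
s=telemetry.get_state();print(s['position'],s['ee_rot'],s['force'],s['gripper_width'],s['gripper_force'])
im=shot('wrist','w2')
cv2.imwrite('pics/w2b.png',cv2.resize(im[:,:,::-1],(800,600)))
E
```

```text
[493.10638891 -94.55998336  62.66324519] [1.79965405e+02 2.73061194e-02 1.10905030e+02] [-0.5945782  -0.40427039 -0.52501854] -0.00372522986062769 0.0
```

View pics/w2b.png

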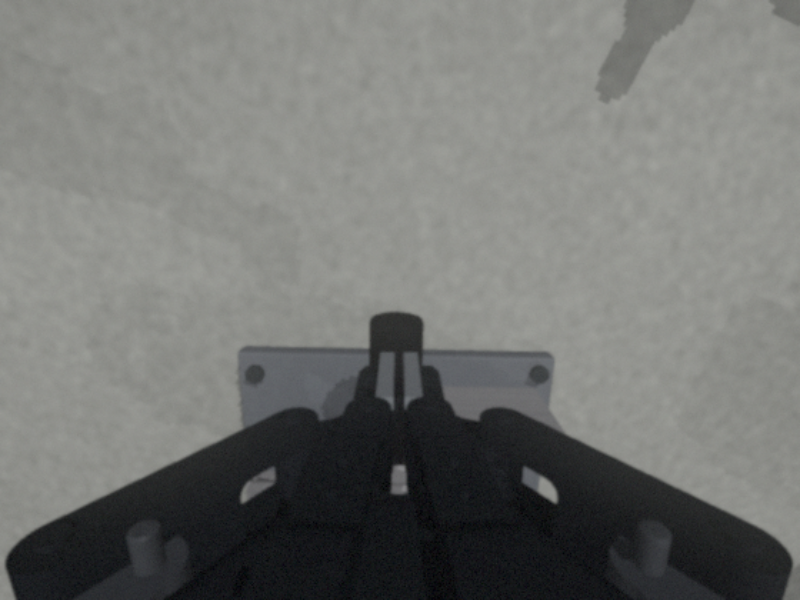

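The gripper is shut with nothing between the pads; the knob's end shows ahead of the fingers at about (397,330). Checking where the knob actually is.

```bash
python3 - <<'E'
from h import *
s=telemetry.get_state();c=imaging.calibration('wrist')
p=s['position']
print(s['joints'])
for nm,q in(('tcp',p),('tip',p-[0,0,17]),('knob out end top z74.5',[487.3,-79.3,74.5]),('knob out end bottom',[487.3,-79.3,52.5]),('corner1',[420.6,-143.2,12]),('corner2',[581.2,-84.2,12]),('cheek',[489.3,-143.2,82]),('ringtop',[495.9,-180.15,104])): print(nm,(proj('wrist',q,c)/.7).round(0))
T=np.array(c['world_from_camera']);print(T[:3,3],T[:3,2])
a=shot('side','s3'); b=shot('scene','s3c')
A=cv2.resize(a[150:230,260:350],(400,356),interpolation=cv2.INTER_CUBIC);B=cv2.resize(b[130:230,200:300],(356,356),interpolation=cv2.INTER_CUBIC)
cv2.imwrite('pics/s3m.png',np.hstack([A,B])[:,:,::-1])
E
```

```text
[-1.93558149e+01 -5.65080009e+00  1.16046532e+02  6.83002650e-04
  6.95810379e+01 -4.02608144e+01]
tcp [396. 354.]
tip [396. 340.]
knob out end top z74.5 [396. 326.]
knob out end bottom [396. 310.]
corner1 [241. 352.]
corner2 [554. 356.]
cheek [344. 476.]
ringtop [321. 600.]
[470.17030437 -32.43598328 223.86662869] [-0.09497758  0.24670436  0.96442533]
```

View pics/s3m.png

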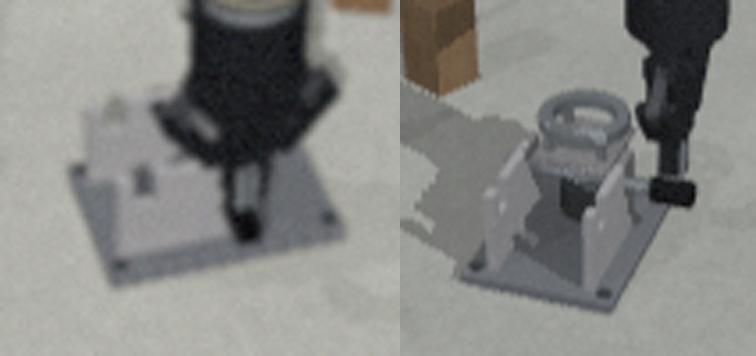

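```bash
python3 - <<'E'
from h import *
s=telemetry.get_state();p=s['position']
a=np.radians(20.5);X=np.array([np.cos(a),np.sin(a),0]);Y=np.array([-X[1],X[0],0])
A=lambda q:((proj('side',q)-[260,150])*[400/90,356/80]).round(0)
B=lambda q:((proj('scene',q)-[200,130])*3.56+[400,0]).round(0)
for dz in (0,-17): print('side',A(p+[0,0,dz]),'scene',B(p+[0,0,dz]))
k=np.array([493.1,-95.5,63.5])
for t in(-17,17): print('knob end',A(k+t*Y),B(k+t*Y))
print('ring',A([495.9,-180.15,104]),B([495.9,-180.15,104]))
c=imaging.calibration('wrist')
for z in (46,55,65,75,80): print(z,(proj('wrist',np.r_[p[:2],z]+11*Y,c)/.7).round(0),(proj('wrist',np.r_[p[:2],z]-11*Y,c)/.7).round(0))
print(imaging.calibration('wrist')['cx'],imaging.calibration('wrist')['cy'])
im=cv2.imread('pics/s3m.png');cv2.imwrite('pics/s3n.png',cv2.resize(im[80:260,580:720],(560,720))[:600])
E
```

```text
side [239. 221.] scene [672. 192.]
side [238. 239.] scene [672. 210.]
knob end [231. 203.] [650. 187.]
knob end [247. 235.] [692. 194.]
ring [239.  94.] [584. 112.]
46 [396. 317.] [396. 363.]
55 [396. 323.] [396. 371.]
65 [396. 331.] [396. 381.]
75 [396. 340.] [396. 392.]
80 [396. 345.] [396. 399.]
278.8675158245036 212.28500723619865
```

The projections put the closed fingertips just above the knob (z≈75–80), i.e. about 30 mm higher than the stated tool geometry. I open, go lower and try again.

Request:
carry_out --plan "0 0 0 0 0 0 60; 0 0 0 0 0 0 60; 0 0 0 0 0 0 60; 0 0 0 0 0 0 60; 0 0 0 0 0 -0.01 60; 0 0 0 0 0 -0.01 60; 0 0 0 0 0 -0.01 60; 0 0 0 0 0 0 60; 0 0 0 0 0 0 60"

```text
time: 4.77
position: [491.6, -94.0, 30.5]
ee_rot: [-179.9, -0.1, 110.9]
force: [-0.2, 0.1, 0.1]
gripper_width: 0.6
gripper_force: 0.0
```

Request:
carry_out --plan "0 0 0 0 0 0 0; 0 0 0 0 0 0 0; 0 0 0 0 0 0 0; 0 0 0 0 0 0 0; 0 0 0 0 0 0 0; 0 0 0 0 0 0 0"

```text
time: 5.27
position: [493.1, -94.6, 32.7]
ee_rot: [180.0, 0.0, 110.9]
force: [-2.0, -0.7, 2.2]
gripper_width: 0.236
gripper_force: 58.2
```

```bash
python3 - <<'E'
from h import *
s=telemetry.get_state();print(s['position'],s['force'],s['gripper_width'],s['gripper_force'])
w=shot('wrist','w4');a=shot('side','s4'); b=shot('scene','s4c')
A=cv2.resize(a[150:230,260:350],(400,356),interpolation=cv2.INTER_CUBIC);B=cv2.resize(b[130:230,200:300],(356,356),interpolation=cv2.INTER_CUBIC)
W=cv2.resize(w[190:290,200:360],(384,240))
cv2.imwrite('pics/s4m.png',np.vstack([np.hstack([A,B]),np.hstack([W,np.zeros((240,372,3),np.uint8)])])[:,:,::-1])
E
```

```text
[493.06736627 -94.62782101  32.73025529] [-1.9752429  -0.69039564  2.24296792] 0.23621620772237165 58.245835304260254
```

View pics/s4m.png

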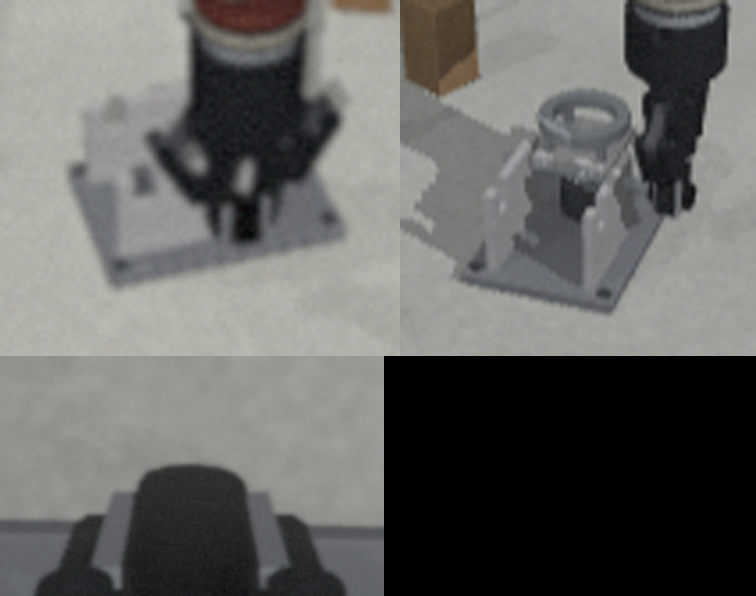

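The knob is now gripped (20 mm opening, 58 N). Drawing the pin along the cradle's +y.

Request:
carry_out --plan "0 0 0 -0.0035 0.0094 0 0; 0 0 0 -0.0053 0.0141 0 0; 0 0 0 -0.0053 0.0141 0 0; 0 0 0 -0.0053 0.0141 0 0; 0 0 0 -0.0053 0.0141 0 0; 0 0 0 -0.0053 0.0141 0 0; 0 0 0 -0.0053 0.0141 0 0; 0 0 0 -0.0053 0.0141 0 0; 0 0 0 0 0 0 0"

```text
time: 6.17
position: [449.9, 16.9, 30.9]
ee_rot: [-179.9, -0.2, 111.1]
force: [1.0, -0.0, -1.9]
gripper_width: 0.234
gripper_force: 58.3
```

Request:
carry_out --plan "0 0 0 -0.0021 0.0056 0 0; 0 0 0 0 0 0.01 0; 0 0 0 0 0 0.02 0; 0 0 0 0 0 0.01 0; 0 0 0 0 0 0 0; 0 0 0 0 0 0 0; 0 0 0 0 0 0 0"

```text
time: 6.75
position: [449.9, 19.1, 71.8]
ee_rot: [-180.0, -0.0, 110.9]
force: [-0.0, -0.0, -1.0]
gripper_width: 0.236
gripper_force: 58.4
```

```bash
python3 - <<'E'
from h import *
import pickle
s=telemetry.get_state();c=imaging.calibration('wrist');print(s['position'],s['ee_rot'],s['force'],s['gripper_width'],s['gripper_force'])
w=shot('wrist','w5');pickle.dump((s,c),open('w5.pkl','wb'));a=shot('side','s5'); b=shot('scene','s5c')
for n in('wrist','side','scene'): print(n,[(round(r['conf'],2),[int(x) for x in r['box']]) for r in finder.silhouettes(n,'pin')[:3]])
A=cv2.resize(a[140:240,250:350],(356,356),interpolation=cv2.INTER_CUBIC);B=cv2.resize(b[130:230,200:300],(356,356),interpolation=cv2.INTER_CUBIC)
W=cv2.resize(w[230:420,160:400],(303,240))
cv2.imwrite('pics/s5m.png',np.vstack([np.hstack([A,B]),np.hstack([W,np.zeros((240,409,3),np.uint8)])])[:,:,::-1])
E
```

```text
[449.85534327  19.11617291  71.7561542 ] [-1.79972115e+02 -2.03610495e-02  1.10882068e+02] [-0.04281221 -0.00649173 -0.95532208] 0.23618357479468993 58.42402160167694
wrist [(0.65, [453, 77, 557, 132]), (0.61, [256, 235, 303, 346])]
side [(0.18, [281, 257, 294, 279])]
scene [(0.69, [274, 167, 330, 185])]
```

View pics/s5m.png

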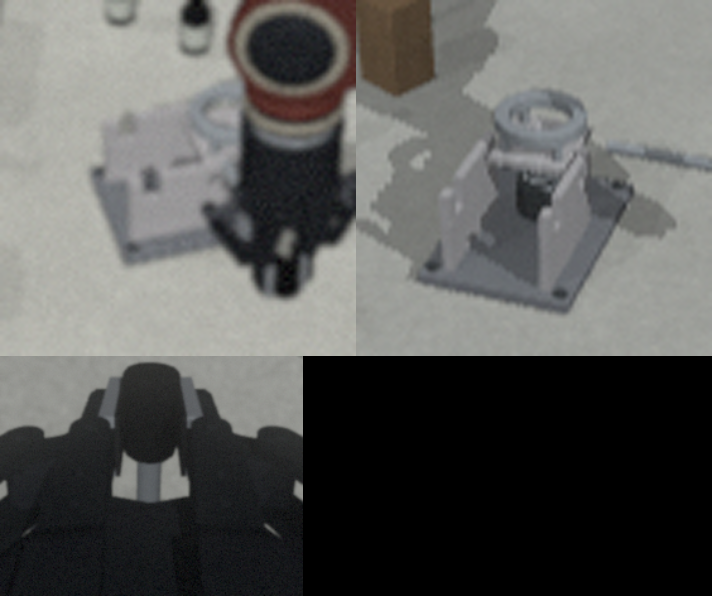

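```bash
python3 - <<'E'
from h import *
s=telemetry.get_state();p=s['position']
a=np.radians(20.5);X=np.array([np.cos(a),np.sin(a),0]);Y=np.array([-X[1],X[0],0]);R=np.array([495.9,-180.15,0])
off=np.array([493.1,-95.5,63.5])-[493.1,-94.6,32.7]
k=p+off; d=k-R;print('knob',k,'local',d@X,d@Y,k[2])
t=k-140*Y;print('tip',t,'local y',(t-R)@Y)
for z in(-8,-4,0,4,8): print(z,proj('scene',t+[0,0,z]).round(1))
print('mid shaft',proj('scene',k-80*Y).round(1),'at100',proj('scene',k-100*Y).round(1))
g=cv2.imread('pics/s5c.png');
r=finder.silhouettes('scene','pin')
for q in r[:1]:
  m=q['pixels'];
  for x in range(268,310,4): 
    y=np.where(m[:,x])[0];print(x,(y.min(),y.max(),y.mean()) if len(y) else None)
print('target knob', R+85*X+79*Y,'shift to notch',R+85*X+79*Y-k)
E
```

```text
knob [449.70902677  18.38735819 102.34483113] local 26.26344827118091 202.14084171600027 102.34483113049924
tip [ 498.73806014 -112.74674831  102.34483113] local y 62.14084171600026
-8 [270.1 172.9]
-4 [270.1 171.7]
0 [270.1 170.5]
4 [270.1 169.2]
8 [270.2 168. ]
mid shaft [291.3 174.2] at100 [284.2 173. ]
268 None
272 (np.int64(169), np.int64(172), np.float64(170.5))
276 (np.int64(170), np.int64(173), np.float64(171.5))
280 (np.int64(171), np.int64(173), np.float64(172.0))
284 (np.int64(171), np.int64(174), np.float64(172.5))
288 (np.int64(172), np.int64(175), np.float64(173.5))
292 (np.int64(173), np.int64(175), np.float64(174.0))
296 (np.int64(174), np.int64(176), np.float64(175.0))
300 (np.int64(174), np.int64(177), np.float64(175.5))
304 (np.int64(175), np.int64(178), np.float64(176.5))
308 (np.int64(176), np.int64(178), np.float64(177.0))
target knob [547.85075297 -76.38526964   0.        ] shift to notch [  98.1417262   -94.77262783 -102.34483113]
```

The pin is clear and level (the predicted tip pixel matches the image). Moving sideways, then back over the notches.

Request:
carry_out --plan "0 0 0 0.0183 0.0069 0 0; 0 0 0 0.0183 0.0069 0 0; 0 0 0 0.0184 0.0068 0 0; 0 0 0 0.0072 -0.0192 0 0; 0 0 0 0.0072 -0.0192 0 0; 0 0 0 0.0072 -0.0192 0 0; 0 0 0 0.0072 -0.0192 0 0; 0 0 0 0.0072 -0.0192 0 0; 0 0 0 0.0071 -0.0192 0 0; 0 0 0 0 0 0 0; 0 0 0 0 0 0 0; 0 0 0 0 0 0 0"

```text
time: 8.1
position: [547.8, -74.9, 71.8]
ee_rot: [-180.0, -0.1, 110.9]
force: [-1.1, -0.7, -1.0]
gripper_width: 0.237
gripper_force: 58.6
```

```bash
python3 - <<'E'
from h import *
s=telemetry.get_state();p=s['position'];print(p,s['force'])
a=np.radians(20.5);X=np.array([np.cos(a),np.sin(a),0]);Y=np.array([-X[1],X[0],0]);R=np.array([495.9,-180.15,0])
k=p+[0,-.9,30.8];d=k-R;print('local',d@X,d@Y,k[2])
a=shot('side','s6'); b=shot('scene','s6c')
for n in('side','scene'):
  for y in(40,-40):
    for x in(77,93): print(n,y,x,'notch top',proj(n,R+x*X+y*Y+[0,0,82]).round(1))
  print('pin at cheeks',proj(n,k+(40-d@Y)*Y).round(1),proj(n,k+(-40-d@Y)*Y).round(1))
A=cv2.resize(a[160:230,265:345],(400,350),interpolation=cv2.INTER_CUBIC);B=cv2.resize(b[150:220,210:290],(400,350),interpolation=cv2.INTER_CUBIC)
cv2.imwrite('pics/s6m.png',np.hstack([A,B])[:,:,::-1])
E
```

```text
[547.83895265 -74.91063767  71.80373819] [-1.09116079 -0.68061807 -0.99135877]
local 85.19018732670479 79.54237434169421 102.60373819293082
side 40 77 notch top [294.1 189.6]
side 40 93 notch top [289.1 190.6]
side -40 77 notch top [286.6 173.4]
side -40 93 notch top [281.7 174.4]
pin at cheeks [291.5 185. ] [284.  168.9]
scene 40 77 notch top [256.6 185.1]
scene 40 93 notch top [254.7 188.3]
scene -40 77 notch top [228.8 179.9]
scene -40 93 notch top [226.6 183. ]
pin at cheeks [255.6 180.3] [227.3 175.1]
```

View pics/s6m.png

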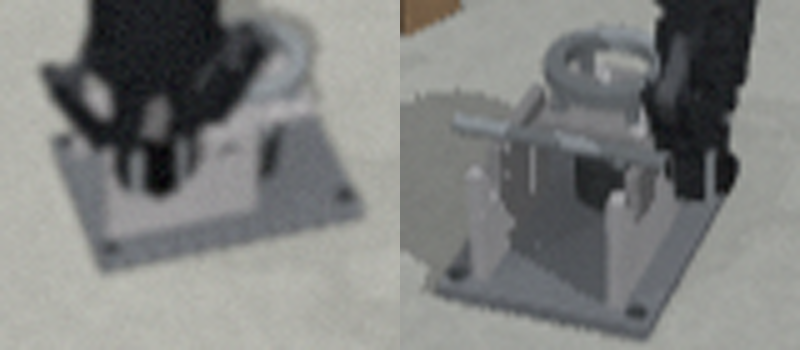

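Request:
carry_out --plan "0 0 0 -0.0004 0 -0.01 0; 0 0 0 0 0 -0.01 0; 0 0 0 0 0 -0.008 0; 0 0 0 0 0 0 0; 0 0 0 0 0 0 0; 0 0 0 0 0 0 0"

```text
time: 8.7
position: [547.8, -75.2, 44.0]
ee_rot: [-180.0, -0.0, 110.9]
force: [-0.5, -0.1, -1.1]
gripper_width: 0.235
gripper_force: 58.6
```

Request:
carry_out --plan "0 0 0 0 0 -0.005 0; 0 0 0 0 0 -0.004 0; 0 0 0 0 0 0 0; 0 0 0 0 0 0 0; 0 0 0 0 0 0 0"

```text
time: 9.12
position: [547.9, -75.4, 35.2]
ee_rot: [-180.0, 0.0, 110.9]
force: [0.1, -0.2, -1.1]
gripper_width: 0.232
gripper_force: 58.6
```

Request:
carry_out --plan "0 0 0 0 0 -0.0015 0; 0 0 0 0 0 -0.0015 0; 0 0 0 0 0 0 0; 0 0 0 0 0 0 0; 0 0 0 0 0 0 0; 0 0 0 0 0 0 0"

```text
time: 9.62
position: [548.1, -75.4, 32.4]
ee_rot: [180.0, 0.0, 110.9]
force: [0.8, 0.0, 0.0]
gripper_width: 0.234
gripper_force: 58.7
```

Contact with the notch floors (the weight has been taken up). Releasing and lifting.

Request:
carry_out --plan "0 0 0 0 0 0 35; 0 0 0 0 0 0 45; 0 0 0 0 0 0 60; 0 0 0 0 0 0 60; 0 0 0 0 0 0 60; 0 0 0 0 0 0.01 60; 0 0 0 0 0 0.03 60; 0 0 0 0 0 0.04 60; 0 0 0 0 0 0.04 60; 0 0 0 0 0 0.04 60; 0 0 0 0 0 0.03 60; 0 0 0 0 0 0 60"

```text
time: 10.62
position: [551.9, -76.4, 232.6]
ee_rot: [179.3, 0.5, 110.9]
force: [-0.1, 0.1, 1.7]
gripper_width: 0.603
gripper_force: 0.0
```

Request:
carry_out --plan "0 0 0 -0.0125 0.034 0 60; 0 0 0 -0.0125 0.034 0 60; 0 0 0 0 0 0 60; 0 0 0 0 0 0 60; 0 0 0 0 0 0 60"

```text
time: 11.03
position: [522.9, -7.4, 222.6]
ee_rot: [180.0, 0.0, 110.9]
force: [0.1, 0.3, -0.1]
gripper_width: 0.6
gripper_force: 0.0
```

```bash
python3 - <<'E'
from h import *
import pickle
s=telemetry.get_state();c=imaging.calibration('wrist');print(s['position'],s['ee_rot'])
w=shot('wrist','w7');pickle.dump((s,c),open('w7.pkl','wb'))
a=np.radians(20.5);X=np.array([np.cos(a),np.sin(a),0]);Y=np.array([-X[1],X[0],0]);R=np.array([495.9,-180.15,0])
for x,y,z in((85,79,63),(85,62,63),(85,-61,63),(0,0,104),(77,40,82),(93,40,82)): print((x,y,z),(proj('wrist',R+x*X+y*Y+[0,0,z],c)/.7).round(0))
cv2.imwrite('pics/w7b.png',cv2.resize(w[:,:,::-1],(800,600),interpolation=cv2.INTER_CUBIC))
E
```

```text
[522.9377275   -7.44584578 222.60538752] [1.79974678e+02 4.63395909e-02 1.10939755e+02]
(85, 79, 63) [395. 363.]
(85, 62, 63) [395. 381.]
(85, -61, 63) [394. 503.]
(0, 0, 104) [286. 476.]
(77, 40, 82) [385. 416.]
(93, 40, 82) [405. 417.]
```

View pics/w7b.png

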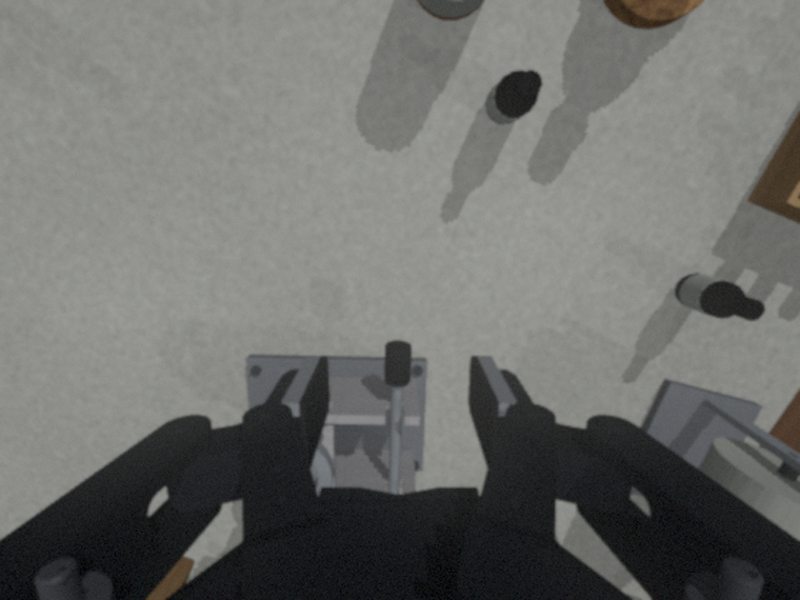

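The pin lies in the notches, knob at (398,363) as predicted, and is let go. Now over to the flask.

Request:
carry_out --plan "0 0 0 0.0146 0.0309 0.001 70; 0 0 0 0.0146 0.0309 0.001 70; 0 0 0 0.0146 0.0309 0.001 70; 0 0 0 0.0146 0.0309 0.001 70; 0 0 0 0.0146 0.0309 0.001 70; 0 0 0 0.0146 0.0309 0.001 70; 0 0 0 0.0146 0.0309 0.001 70; 0 0 0 0.0146 0.0309 0.001 70; 0 0 0 0 0 0 70; 0 0 0 0 0 0 70; 0 0 0 0 0 0 70"

```text
time: 12.0
position: [640.0, 238.8, 229.5]
ee_rot: [-179.9, 0.0, 110.9]
force: [-0.5, 1.0, 0.2]
gripper_width: 0.699
gripper_force: 0.0
```

```bash
python3 - <<'E'
from h import *
import pickle
s=telemetry.get_state();c=imaging.calibration('wrist');print(s['position'],s['ee_rot'])
w=shot('wrist','w8');pickle.dump((s,c),open('w8.pkl','wb'))
for l in('flask','cork_ring'):print(l,[(round(r['conf'],2),[int(x) for x in r['box']]) for r in finder.silhouettes('wrist',l)[:4]])
print((proj('wrist',[624,283,124],c)).round(0))
cv2.imwrite('pics/w8b.png',cv2.resize(w[:,:,::-1],(800,600),interpolation=cv2.INTER_CUBIC))
E
```

```text
[639.98307244 238.78101775 229.52982864] [-1.79926274e+02  2.38950245e-02  1.10854525e+02]
flask [(0.97, [285, 1, 351, 51]), (0.93, [250, 118, 309, 180]), (0.85, [144, 25, 223, 96])]
cork_ring [(0.85, [245, 111, 315, 182])]
[279. 154.]
```

View pics/w8b.png

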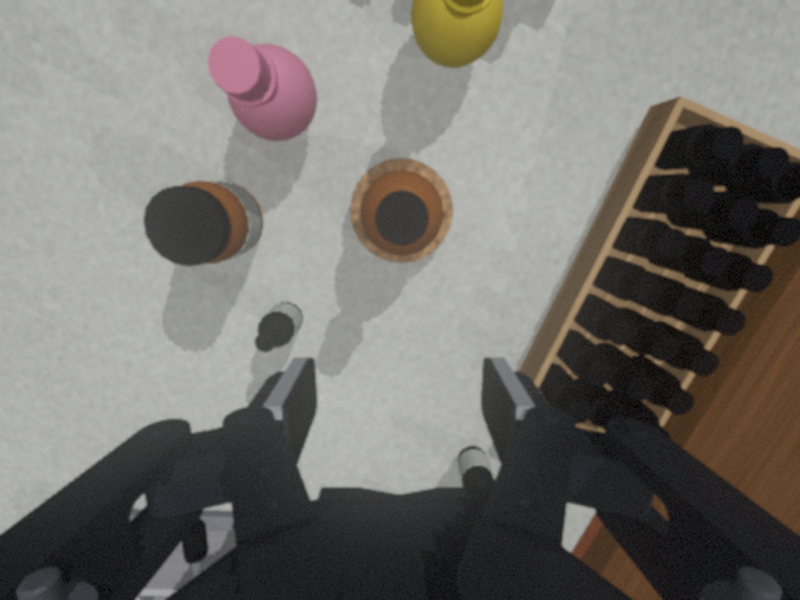

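The stopper top is centred at (402,217), radius ~26 px (=16.6 mm at z=124, consistent), with the cork ring centred at (401,210).

```bash
python3 - <<'E'
from h import *
import pickle
s,c=pickle.load(open('w8.pkl','rb'))
w=cv2.imread('pics/w8.png');g=cv2.cvtColor(w,cv2.COLOR_BGR2GRAY)
m=np.zeros(g.shape,np.uint8);m[125:180,255:310]=(g[125:180,255:310]<55)
n,l,st,ce=cv2.connectedComponentsWithStats(m);k=1+st[1:,4].argmax();print(st[k],ce[k])
print('stopper',atz('wrist',*ce[k],124,c),atz('wrist',402*.7,217*.7,124,c),'cork',atz('wrist',401*.7,210*.7,20,c))
print(telemetry.get_state()['position'])
E
```

```text
[280 136   1   1   1] [280. 136.]
stopper [619.23860392 298.38769288 124.        ] [625.36146547 285.91869521 124.        ] cork [625.47930956 285.3155763   20.        ]
[639.67757617 238.41157073 230.31483454]
```

Request:
carry_out --plan "0 0 0 -0.0072 0.0235 0 70; 0 0 0 -0.0072 0.0235 0 70; 0 0 0 0 0 -0.03 70; 0 0 0 0 0 -0.03 70; 0 0 0 0 0 -0.03 70; 0 0 0 0 0 -0.03 70; 0 0 0 0 0 -0.015 70; 0 0 0 0 0 -0.012 70; 0 0 0 0 0 0 70; 0 0 0 0 0 0 70; 0 0 0 0 0 0 70"

```text
time: 13.07
position: [626.9, 287.2, 85.9]
ee_rot: [179.8, 0.0, 110.9]
force: [1.2, 0.8, 0.3]
gripper_width: 0.702
gripper_force: 0.0
```

Request:
carry_out --plan "0 0 0 0 0 0 0; 0 0 0 0 0 0 0; 0 0 0 0 0 0 0; 0 0 0 0 0 0 0; 0 0 0 0 0 0 0; 0 0 0 0 0 0 0; 0 0 0 0 0 0 0" --force 90

```text
time: 13.65
position: [626.0, 287.2, 85.4]
ee_rot: [179.9, 0.0, 110.9]
force: [-1.9, -0.5, 5.4]
gripper_width: 0.344
gripper_force: 88.4
```

Request:
carry_out --plan "0 0 0 0 0 0.01 0; 0 0 0 0 0 0.025 0; 0 0 0 0 0 0.035 0; 0 0 0 0 0 0.035 0; 0 0 0 0 0 0.025 0; 0 0 0 0 0 0.01 0; 0 0 0 0 0 0 0; 0 0 0 0 0 0 0; 0 0 0 0 0 0 0"

```text
time: 14.4
position: [623.8, 286.4, 219.7]
ee_rot: [-179.7, -0.0, 110.9]
force: [0.7, -0.5, -3.5]
gripper_width: 0.343
gripper_force: 89.1
```

```bash
python3 - <<'E'
from h import *
s=telemetry.get_state();p=s['position'];print(p,s['force'],s['gripper_width'],s['gripper_force'])
for n in('side','scene'):
  im=shot(n,'s9'+n);o=p-[0,0,75.4];a=proj(n,o+[0,0,34]);b=proj(n,o+[0,0,102]);print(n,'ball',a.round(1),'stop',b.round(1))
  for r in finder.silhouettes(n,'flask')[:4]: 
    m=r['pixels'];print(round(r['conf'],2),r['box'],np.argwhere(m).mean(0)[::-1].round(1))
  hs=cv2.cvtColor(im,cv2.COLOR_RGB2HSV);x,y=a.astype(int);w=hs[y-25:y+25,x-25:x+25];mm=(w[...,1]>130)&(w[...,0]<18)&(w[...,2]>50);q=np.argwhere(mm);print('amber',q.min(0)[::-1]+[x-25,y-25],q.max(0)[::-1]+[x-25,y-25])
E
```

```text
[623.81635937 286.39427603 219.66777533] [ 0.68997406 -0.53514899 -3.54134038] 0.343482417864219 89.13143277168274
side ball [254.3 274.4] stop [252.3 255.5]
0.82 [236.7, 245.9, 269.4, 287.3] [253.4 268.5]
0.68 [296.4, 303.1, 322.2, 343.3] [306.4 324.1]
0.62 [238.6, 341.3, 270.8, 378.0] [255.2 361. ]
amber [242 261] [267 286]
scene ball [389.6 231.5] stop [396.1 204.6]
0.9 [427.3, 275.8, 463.2, 327.5] [446.6 303.9]
0.69 [371.1, 198.2, 408.9, 244.0] [388.3 228.1]
amber [367 215] [404 253]
```

Request:
carry_out --plan "0 0 0 -0.004 -0.0145 0 0; 0 0 0 -0.0072 -0.0262 0 0; 0 0 0 -0.0083 -0.0302 0 0; 0 0 0 -0.0083 -0.0302 0 0; 0 0 0 -0.0083 -0.0302 0 0; 0 0 0 -0.0083 -0.0302 0 0; 0 0 0 -0.0083 -0.0302 0 0; 0 0 0 -0.0083 -0.0302 0 0; 0 0 0 -0.0083 -0.0302 0 0; 0 0 0 -0.0083 -0.0302 0 0; 0 0 0 -0.0083 -0.0302 0 0; 0 0 0 -0.0083 -0.0302 0 0"

```text
time: 15.6
position: [529.8, -57.5, 222.8]
ee_rot: [-180.0, 0.0, 110.9]
force: [0.5, 0.1, -3.7]
gripper_width: 0.344
gripper_force: 89.4
```

Request:
carry_out --plan "0 0 0 -0.0083 -0.0302 0 0; 0 0 0 -0.0083 -0.0302 0 0; 0 0 0 -0.0083 -0.0302 0 0; 0 0 0 -0.006 -0.022 0 0; 0 0 0 -0.003 -0.011 0 0; 0 0 0 0 0 0 0; 0 0 0 0 0 0 0; 0 0 0 0 0 0 0; 0 0 0 0 0 0 0; 0 0 0 0 0 0 0"

```text
time: 16.43
position: [497.4, -178.4, 223.1]
ee_rot: [180.0, -0.0, 111.0]
force: [0.1, -0.3, -2.5]
gripper_width: 0.342
gripper_force: 89.3
```

```bash
python3 - <<'E'
from h import *
s=telemetry.get_state();p=s['position'];print(p,s['ee_rot'],s['force'])
def amb(n,tag):
  im=shot(n,tag+n);a=proj(n,p-[0,0,41.4]);hs=cv2.cvtColor(im,cv2.COLOR_RGB2HSV);x,y=a.astype(int);w=hs[y-20:y+20,x-20:x+20];mm=((w[...,1]>130)&(w[...,0]<18)&(w[...,2]>40)).astype(np.uint8)
  N,l,st,ce=cv2.connectedComponentsWithStats(mm);k=1+st[1:,4].argmax();print(n,'ball pred',a.round(1),'obs box',st[k][:2]+[x-20,y-20],st[k][:2]+st[k][2:4]+[x-20,y-20],'n',st[k][4])
amb('side','s10');amb('scene','s10')
E
```

```text
[ 497.40612614 -178.40213235  223.13667022] [ 1.79997584e+02 -1.38300205e-02  1.11009287e+02] [ 0.1200125  -0.28768934 -2.46417912]
side ball pred [314.1 151.4] obs box [304 139] [325 161] n 346
scene ball pred [251.6 137.1] obs box [240 122] [263 149] n 460
```

Request:
carry_out --plan "0 0 0 -0.0015 -0.0008 -0.01 0; 0 0 0 0 0 -0.015 0; 0 0 0 0 0 -0.012 0; 0 0 0 0 0 -0.008 0; 0 0 0 0 0 -0.005 0; 0 0 0 0 0 0 0; 0 0 0 0 0 0 0; 0 0 0 0 0 0 0"

```text
time: 17.2
position: [496.1, -180.5, 174.0]
ee_rot: [180.0, 0.1, 110.9]
force: [0.3, 0.2, -3.0]
gripper_width: 0.344
gripper_force: 89.3
```

Request:
carry_out --plan "0 0 0 0 0 -0.002 0; 0 0 0 0 0 -0.002 0; 0 0 0 0 0 -0.002 0; 0 0 0 0 0 0 0; 0 0 0 0 0 0 0; 0 0 0 0 0 0 0" --force 110

```text
time: 17.7
position: [496.1, -180.4, 168.2]
ee_rot: [179.9, 0.1, 110.9]
force: [-0.8, 0.4, 3.6]
gripper_width: 0.335
gripper_force: 109.9
```

Contact at the expected height; the flask is seated with 6–7 N on the ring. Pressing down.

Request:
carry_out --plan "0 0 0 0 0 0 0; 0 0 0 0 0 -0.003 0; 0 0 0 0 0 -0.003 0; 0 0 0 0 0 -0.003 0; 0 0 0 0 0 -0.003 0; 0 0 0 0 0 -0.003 0; 0 0 0 0 0 0 0; 0 0 0 0 0 0 0; 0 0 0 0 0 0 0"

```text
time: 18.45
position: [496.2, -180.5, 154.0]
ee_rot: [179.9, 0.1, 110.9]
force: [-2.9, 1.9, 10.5]
gripper_width: 0.337
gripper_force: 111.0
```

Request:
carry_out --plan "0 0 0 0 0 -0.002 0; 0 0 0 0 0 -0.001 0; 0 0 0 0 0 -0.001 0; 0 0 0 0 0 0 0; 0 0 0 0 0 0 0; 0 0 0 0 0 0 0; 0 0 0 0 0 0 0"

```text
time: 19.03
position: [496.3, -180.6, 150.5]
ee_rot: [179.9, 0.1, 110.9]
force: [-3.6, 3.1, 12.0]
gripper_width: 0.341
gripper_force: 111.3
```

Request:
carry_out --plan "0 0 0 -0.0005 0.0004 -0.001 0; 0 0 0 -0.0005 0.0004 -0.001 0; 0 0 0 0 0 -0.001 0; 0 0 0 0 0 0 0; 0 0 0 0 0 0 0; 0 0 0 0 0 0 0; 0 0 0 0 0 0 0"

```text
time: 19.62
position: [496.1, -180.2, 149.0]
ee_rot: [179.8, 0.2, 110.9]
force: [-3.6, 2.7, 16.3]
gripper_width: 0.333
gripper_force: 112.0
```

Request:
carry_out --plan "0 0 0 0 0 -0.001 0; 0 0 0 0 0 -0.0005 0; 0 0 0 0 0 0 0; 0 0 0 0 0 0 0; 0 0 0 0 0 0 0; 0 0 0 0 0 0 0; 0 0 0 0 0 0 0; 0 0 0 0 0 0 0"

```text
time: 20.28
position: [496.4, -180.5, 148.9]
ee_rot: [179.8, 0.2, 110.9]
force: [-6.0, 3.6, 20.9]
gripper_width: 0.336
gripper_force: 112.6
```

```bash
python3 - <<'E'
from h import *
s=telemetry.get_state();p=s['position'];print(p,s['force'],s['ft_torque'],s['gripper_force'])
for z in(84,104): print(z,[proj(n,[495.9,-180.15,z]).round(1) for n in('scene','side')],[proj(n,[495.9,-180.15,z-11+34]).round(1) for n in('scene','side')])
for n in('scene','side'):
  im=shot(n,'s11'+n);a=proj(n,[495.9,-180.15,107]);hs=cv2.cvtColor(im,cv2.COLOR_RGB2HSV);x,y=a.astype(int);w=hs[y-20:y+20,x-20:x+20];mm=((w[...,1]>130)&(w[...,0]<18)&(w[...,2]>40)).astype(np.uint8)
  N,l,st,ce=cv2.connectedComponentsWithStats(mm);k=1+st[1:,4].argmax();print(n,st[k][:2]+[x-20,y-20],st[k][:2]+st[k][2:4]+[x-20,y-20])
b=cv2.imread('pics/s11scene.png')
cv2.imwrite('pics/s11m.png',cv2.resize(b[130:220,200:300],(660,594),interpolation=cv2.INTER_CUBIC))
E
```

```text
[ 496.39125382 -180.4620144   148.86762556] [-5.97165345  3.62462792 20.87085769] [ 0.50916487  1.26283429 -0.07912437] 112.56097555160522
84 [array([251.9, 167.5]), array([313.7, 176. ])] [array([251.8, 160.5]), array([313.9, 170.3])]
104 [array([251.8, 161.4]), array([313.9, 171. ])] [array([251.7, 154.3]), array([314.1, 165.3])]
scene [240 147] [263 172]
side [305 159] [324 179]
```

View pics/s11m.png

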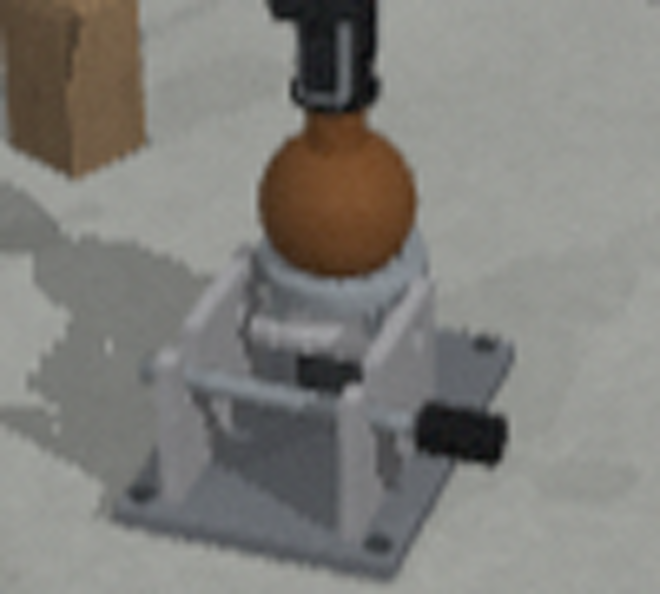

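The ring is down (ball centre at scene row ~160, matching ring z=84), and TCP height stays put while the force rises to 21 N, so it is on the stop. The pin lies in both notches.

```bash
python3 -c "
from h import *
print(ticket.finish_job())"
```

```text
the job is handed in; nothing more can be done
None
```

The job is handed in; no verdict came back. The pin lies released in both notches, knob on the +y side, and the gripper is holding the amber flask upright in the ring, pressed onto its stop with about 21 N (20.3 s used).

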